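Check the humidity inside a desiccator with a stem hygrometer

ROBOT

A 6-joint arm with a two-finger parallel gripper is mounted at the origin on the work surface. World frame = base frame: x ahead of the robot, y to its left, z up, the work surface at z = 0. Lengths are in mm, angles in rad, forces in N, time in s.
With the tool pointing down it reaches from about 400 to 925 mm from the base axis. Payload 12.5 kg.
Tool frame: the origin (TCP) lies on the mounting face of the last link; the fingertips stand 190 mm ahead of it and the grasp point (between the pads) lies 171 mm ahead of it; z points along the fingers, y is the line along which they close (so a half turn about z gives the same grasp; the last joint's range is limited). The gripper opens to 95 mm and grips with 3 to 60 N. Pads are 20 mm wide; open, the fingers measure 119 mm over their backs; the gripper's body (75 mm by 180 mm) begins 59 mm behind the grasp point.
Start: joints at [1.152, 0.491, 1.559, -0, 1.092, -0.106], TCP at [192.304, 594.68, 404.761] pointing down, gripper open.
Joint ranges: [-3.1, 3.1], [-0.84, 2.19], [0.05, 2.79], [-1.13, 4.28], [0.06, 2.93], [-2.69, 2.69]. Speed limits (rad/s): [2.22, 2.22, 2.79, 3.14, 3.14, 3.14].

INTERFACE

Orientations are given as [roll, pitch, yaw] about the fixed x, y, z axes, in that order (R = Rz(yaw) Ry(pitch) Rx(roll)).
In Python, from cell import env gives the robot as it stands.
- The arm moves only by the tool carry_out, never from a script. Its argument "series" is a list of rows, each a list of 5 numbers: the shift along the tool's x, y, z in m, then the turn about the tool's z in degrees, then the opening, from 0 (shut) to 1 (fully open). A call has 1 to 20 rows; each row is the pose to reach, as a shift and turn from the pose commanded when the call began, along the tool's axes at that moment; what a row does not reach only later rows make up. A row lasts 1/8 s, in which the tool goes at most 62.5 mm and 10.7 degrees, less where a joint would pass 70% of its speed; a pose out of reach is approached as far as the arm can. A call with a gripper value outside its range is refused whole. The fingers move at their own pace and stop on an object; the grip force is fixed at half the most. Time passes only in rows, so rows that repeat a pose let the fingers close. It gives the time, the measured TCP pose, the force, the opening and the grip force at its end, in the units of the state.
- env.state(): the state, without advancing time (a new reading comes with each control period).
- env.read_camera(name): name is "scene" or "top" or "wrist"; returns (picture, depth): 400x640x3 uint8, red, green, blue; 400x640 float32, mm along the optical axis (not along the pixel's ray), 0 where there is no reading.
- env.get_calibration(name): a dict with "intrinsics" (3x3 intrinsics, pixels), "cam_to_world" (4x4, takes a point from camera to world coordinates); the wrist camera has in their place "T_tool_cam" (4x4, takes a point from camera to tool coordinates, whose origin is the TCP and whose axes are the flange's). Camera axes: x right, y up, looking along -z (the intrinsics and any distortion apply to the point x, -y, -z); pixel columns grow to the right and rows downward; lengths in mm; the calibration is good to about 2 mm. A picture is of the moment at which its call begins: read the wrist's pose just before it. get_calibration takes no time and is no camera call.
- env.job_done(): hands the job in; it is judged then, once.
The state is a dict: "t": time; "joints": joint angles; "qvel": joint speeds; "tau": joint torques, N m; "eef_pos": TCP position; "tcp_rot": TCP orientation; "ft_force": force on the tool from outside, world axes, zero at the start; "moment": the same for the moment, N m; "opening": opening from 0.0 (shut) to 1.0 (fully open); "grip_force": force on a finger pad.
Only numpy, scipy, OpenCV 4.12 (cv2) and the standard library are available. Lean on these libraries where they do the work, as an engineer would, in place of code of your own. Each camera call takes 0.05 s, during which the arm holds its last target. There are 200 camera calls.

TASK

Take the stopper out of the desiccator's neck and leave it in the shallow porcelain dish. Then lift the hygrometer out of its stand and lower its stem down through the open neck without touching the greased glass, until the whole brass sensor cap hangs below the neck, inside the chamber; finish while still holding the hygrometer there, still and upright, with the stem in the middle of the neck. Leave everything else on the bench where it is.

Things in the scene. Friction and masses are not known exactly. Their poses are not given: they have to be found in the camera images.
- desiccator: Small round glass desiccator, 152 mm across its frosted flange (70 to 86 mm above the bench), fixed. Origin: centre of its underside, z up. Its glass dome rises to 126 mm; on top stands a white-frosted vertical neck tube, 34 mm outside (39 mm bead at the rim), rim 152 mm above the bench. Inside stands a porcelain plate with sample cups off the axis, up to 55 mm above the bench.
- desiccator_mouth (a point): Centre of the neck's mouth at the rim, 152 mm above the bench, on the axis of the bore. The bore is vertical, straight, 24 mm in diameter and 30 mm long; below it the chamber is open.
- stopper: Black plastic stopper, 62 mm long, about 35 g, standing loosely in the neck. Origin: centre of the plug's lower end (28 mm below the neck's rim at the start), z up. Plug 28 mm long, 17.5 to 20.5 mm diameter; collar 30 mm diameter, 4 mm thick, resting on the rim; above it a round grip, 24 mm diameter, 30 mm high. It can stand upright on its plug.
- stopper_grip (a point): Point on the stopper's axis in its grip, 50 mm above the plug's lower end (22 mm above the neck's rim at the start).
- dish: Shallow round white porcelain dish, loose, 110 mm across the rim, 100 mm across the foot, 18 mm high, floor 5 mm thick, wall 4 mm. Origin: centre of its underside. It stands on one side of the desiccator, the probe stand on the other; which side varies.
- probe: Cordless stem hygrometer, 185 mm long, about 110 g, hanging upright in its stand by its shoulder. Origin: tip of the stem; z up along it. Brass sensor cap, 12 mm diameter, 0 to 32 mm above the tip; steel stem, 12 mm diameter, to 100 mm; black shoulder, 21 mm diameter, to 106 mm; grey handle to 185 mm, 30 mm along x, 22 mm along y, flat faces. Display on the -x face.
- probe_stem (a point): Point on the hygrometer stem's axis, 60 mm above its tip.
- probe_stand: White plastic stand for the hygrometer, fixed: base 70 (x) by 92 (y) by 10 mm, two upright sides, top plate 60 by 80 mm, its upper face 118 mm above the bench, with one vertical 17 mm hole in the middle. Origin: centre of its underside. The hygrometer's tip hangs 18 mm above the bench and must rise above 118 mm to leave the hole.
- weigh_a: Bystander: small glass weighing bottle with knobbed lid, 39 mm diameter, 43 mm high, near the desiccator. Origin: centre of its underside.
- weigh_b: Bystander: second weighing bottle, same as the first, on the desiccator's other side. Origin: centre of its underside.
- amber_a: Bystander: amber reagent bottle with paper label, 68 mm diameter, 150 mm high. Origin: centre of its underside.
- amber_b: Bystander: second amber reagent bottle, same as the first. Origin: centre of its underside.
- flask: Bystander: stoppered conical flask, 64 mm diameter, 110 mm high. Origin: centre of its underside.
- beaker: Bystander: small clear beaker, 52 mm diameter, 68 mm high. Origin: centre of its underside.
- forceps: Bystander: steel forceps lying flat on the left, 125 mm long, 8 mm high. Origin: middle of its underside, x along it.
Things that resemble listed ones, but are neither listed nor needed, are in the scene too. Leave any pink or red look-alike of the probe alone.

How it is judged (in metres and radians):
On the way, in this order (a step that is already met when the one before it is completed fails the run):
1. the stopper lies in the dish, let go (horizontal distance between each of stopper, stopper_grip and dish below 0.05 m and height (world z) of stopper_grip below 0.07 m and contact force between stopper and the fingers below 0.05 N and linear speed of stopper below 0.03 m/s), for 0.2 s.
2. the hygrometer has been lifted out of its stand in the gripper (height (world z) of probe above 0.122 m and contact force between probe and the fingers above 1 N), for 0.1 s.
At the end, for the whole second after the job is handed in: Stopper let go and at rest inside the dish (both ends within 50 mm of its centre). Gripper still holds the hygrometer: at rest, upright within 0.1 rad, not touching the desiccator, tip 61 to 98 mm below the neck's mouth, and within 5 mm (stem 60 mm above it: 4 mm) of the neck's axis (all of step 1 and contact force between probe and the fingers above 1 N and contact force between probe and desiccator below 0.1 N and z of probe in the frame of desiccator_mouth between -0.098 and -0.061 m and horizontal distance between probe_stem and desiccator_mouth below 0.004 m and horizontal distance between probe and desiccator_mouth below 0.005 m and angle between probe's own z axis and vertical below 0.1 rad and linear speed of probe below 0.02 m/s); the arm keeps its last pose, push and grip.
It fails at once if the hygrometer touches the desiccator (contact force between probe and desiccator above 0.3 N).
It fails at once if a bystander is moved by more than 30 mm (distance of any of weigh_a, weigh_b, amber_a, amber_b, flask, beaker, forceps from where it was at the start of the episode above 0.03 m).
It also fails if it takes over 61 s, if anything falls off the work surface, if the arm or the gripper's body presses on something with over 40 N, if the wrist force passes 120 N, or if a joint passes its speed limit or range.

## Working session

There is one attempt and no reset: what is moved stays moved. The work goes in short steps, Python scripts to look and compute and a tool call to move; the robot and the scene stay as the last step left them, time stands still between calls to the robot, and variables do not carry over. Pictures are saved under pics/ and viewed, at most 10 in all, crops included, and the job is handed in when it is done.

Besides the shell and the picture viewer there is one more tool, called as name([rows], argument=value, ...), one row to a line, values as JSON. carry_out: Moves the arm, as the interface text tells. Its arguments: {"type":"object","properties":{"series":{"type":"array","items":{"type":"array","items":{"type":"number"}}}},"required":["series"]}

```bash
mkdir -p pics; cat > h.py <<'E'
import numpy as np, cv2
from cell import env
from scipy.spatial.transform import Rotation as R
def snap(n,f):
    s=env.state(); im,d=env.read_camera(n); cv2.imwrite(f'pics/{f}.png',im[:,:,::-1]); np.savez(f'pics/{f}.npz',im=im,d=d,p=s['eef_pos'],r=s['tcp_rot']); return s,im,d
def load(n,f):
    z=np.load(f'pics/{f}.npz'); c=env.get_calibration(n)
    if n=='wrist':
        T=np.eye(4);T[:3,:3]=R.from_euler('xyz',z['r']).as_matrix();T[:3,3]=z['p'];T=T@np.array(c['T_tool_cam'])
    else: T=np.array(c['cam_to_world'])
    return z['im'],z['d'],np.array(c['intrinsics']),T,c
def cloud(n,f):
    im,d,K,T,c=load(n,f); h,w=d.shape; u,v=np.meshgrid(np.arange(w),np.arange(h))
    P=np.stack([(u-K[0,2])/K[0,0]*d,-(v-K[1,2])/K[1,1]*d,-d],-1)
    W=P@T[:3,:3].T+T[:3,3]; W[d<=0]=np.nan; return im,W
E
python3 - <<'E'
from h import *
for n in('top','scene'): s,_,_=snap(n,n+'0'); print({k:v for k,v in env.get_calibration(n).items()})
print(env.get_calibration('wrist'));print(s)
E
```

```text
{'intrinsics': array([[394.63204263,   0.        , 313.62102078],
       [  0.        , 394.63204263, 200.71809748],
       [  0.        ,   0.        ,   1.        ]]), 'cam_to_world': array([[ 2.71860121e-02,  9.89769515e-01, -1.40061516e-01,
         3.68221228e+02],
       [-9.99537225e-01,  2.50024061e-02, -1.73267564e-02,
         7.83664667e+00],
       [-1.36476204e-02,  1.40467744e-01,  9.89991189e-01,
         1.17443317e+03],
       [ 0.00000000e+00,  0.00000000e+00,  0.00000000e+00,
         1.00000000e+00]])}
{'intrinsics': array([[461.86570802,   0.        , 316.86712473],
       [  0.        , 461.86570802, 203.49787358],
       [  0.        ,   0.        ,   1.        ]]), 'cam_to_world': array([[ 7.09589128e-01, -4.10804443e-01,  5.72470941e-01,
         1.21764508e+03],
       [ 7.04285483e-01,  3.88639831e-01, -5.94088412e-01,
        -7.10734139e+02],
       [ 2.15691495e-02,  8.24741651e-01,  5.65098204e-01,
         7.99461664e+02],
       [ 0.00000000e+00,  0.00000000e+00,  0.00000000e+00,
         1.00000000e+00]])}
{'intrinsics': array([[283.16554404,   0.   
[... 449 characters left out ...]
+00,
         1.00000000e+00]])}
{'t': 0.05, 'joints': array([ 1.15235594e+00,  4.91509878e-01,  1.55940557e+00, -2.07930598e-05,
        1.09169993e+00, -1.05570642e-01]), 'qvel': array([ 0.00141937, -0.00433865,  0.00025068, -0.00124527,  0.0007412 ,
        0.00121381]), 'tau': array([ 3.98743025e-03, -6.14235163e+01, -2.58918053e+01,  6.94587571e-02,
        4.70207445e-02, -8.36855679e-05]), 'eef_pos': array([192.31910925, 594.64358753, 404.20762493]), 'tcp_rot': array([-3.14057368e+00, -8.94296485e-05,  2.82873245e+00]), 'ft_force': array([-0.38852834,  0.07067142, -0.08316528]), 'moment': array([-0.04110656,  0.03003014, -0.00534174]), 'grip_force': 0.0, 'opening': 0.9966627694277358}
```

View pics/top0.png

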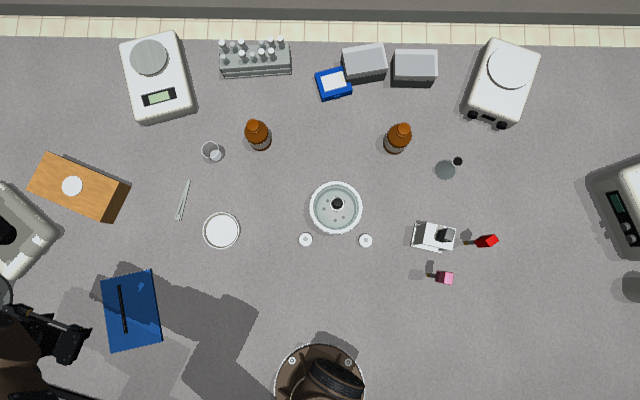

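View pics/scene0.png

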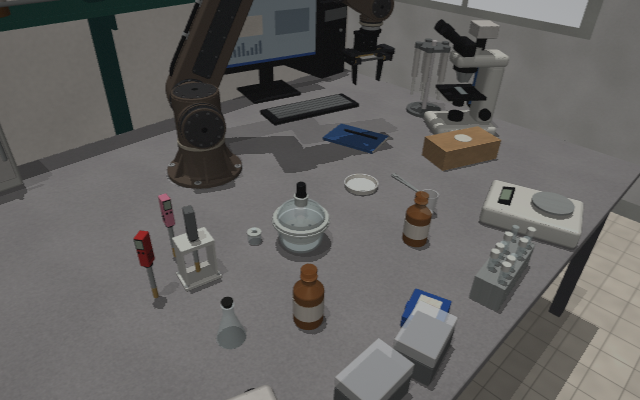

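The top view shows the desiccator at (336,207) with the black stopper at (337,203). The dish is at (221,230) on the left. The white stand with the grey-handled probe is at (433,236), handle top about (445,234). Three things could be the probe: grey (445,234), red (486,240) and pink (444,277). The grey one hangs in the white stand, so it fits the description. I'll confirm that in a crop and measure positions.

```bash
python3 - <<'E'
from h import *
im,W=cloud('top','top0')
def box(u0,u1,v0,v1,z0,z1,name):
    P=W[v0:v1,u0:u1].reshape(-1,3);C=im[v0:v1,u0:u1].reshape(-1,3)
    m=(P[:,2]>z0)&(P[:,2]<z1); P=P[m]
    print(name,len(P),P.mean(0).round(1),P.min(0).round(1),P.max(0).round(1), ((P.min(0)+P.max(0))/2).round(1))
box(325,350,190,215,178,200,'stopper top')
box(325,350,190,215,145,160,'rim')
box(300,370,170,240,66,92,'flange')
box(195,245,205,255,12,30,'dish rim')
box(195,245,205,255,2,9,'dish floor')
box(405,462,212,258,190,215,'handle top')
box(405,462,212,258,112,124,'stand plate')
box(470,505,225,255,190,260,'red');box(430,460,262,292,150,260,'pink')
a=cv2.resize(im[205:295,400:510,::-1],None,fx=5,fy=5,interpolation=3)
im2=np.load('pics/scene0.npz')['im'];b=cv2.resize(im2[180:300,125:225,::-1],None,fx=2.5,fy=450/120,interpolation=3)
cv2.imwrite('pics/c1.png',np.hstack([a,b]))
im,W=cloud('scene','scene0')
box(180,205,200,242,120,215,'handle (scene)')
box(292,312,180,200,160,215,'grip(scene)')
E
```

```text
stopper top 76 [507.3 -34.  185.4] [496.2 -44.6 179.1] [519.5 -23.8 191.1] [507.9 -34.2 185.1]
rim 81 [503.3 -33.3 153. ] [489.9 -51.5 148. ] [524.7 -17.1 159.2] [507.3 -34.3 153.6]
flange 667 [500.2 -32.4  84.9] [ 431.7 -109.1   70.4] [581.5  39.9  92. ] [506.6 -34.6  81.2]
dish rim 204 [439.  306.7  17. ] [385.2 247.   12.1] [491.7 354.5  24.1] [438.4 300.8  18.1]
dish floor 989 [439.5 303.8   4.8] [366.5 228.7   2. ] [515.6 384.4   9. ] [441.1 306.5   5.5]
handle top 125 [ 431.2 -307.2  202.2] [ 415.2 -321.6  190.3] [ 446.8 -294.9  207.3] [ 431.  -308.2  198.8]
stand plate 473 [ 430.5 -300.8  118.2] [ 395.3 -352.4  112. ] [ 468.1 -264.8  123.7] [ 431.7 -308.6  117.8]<stdin>:6: RuntimeWarning: Mean of empty slice.
  ret = um.true_divide(
Traceback (most recent call last):
ValueError: zero-size array to reduction operation minimum which has no identity
```

```bash
python3 - <<'E'
from h import *
im,W=cloud('top','top0')
a=cv2.resize(im[205:295,400:510,::-1],None,fx=5,fy=5,interpolation=3)
im2,W2=cloud('scene','scene0');b=cv2.resize(im2[180:300,125:225,::-1],(250,450),interpolation=3)
cv2.imwrite('pics/c1.png',np.hstack([a,b]))
for n,P in(('red',W[215:260,470:505]),('pink',W[255:295,425:462]),('sc handle',W2[195:245,178:208]),('sc red',W2[225:270,130:160]),('sc pink',W2[190:230,155:178])):
    P=P.reshape(-1,3);P=P[P[:,2]>125]
    if len(P): print(n,len(P),np.nanpercentile(P,2,0).round(),np.nanpercentile(P,98,0).round())
# yaw of handle from top points
P=W[212:258,405:462].reshape(-1,3);P=P[(P[:,2]>196)&(P[:,2]<212)]
print(len(P),cv2.minAreaRect(P[:,:2].astype(np.float32)))
P=W[212:258,405:462].reshape(-1,3);P=P[(P[:,2]>114)&(P[:,2]<122)]
print(len(P),cv2.minAreaRect(P[:,:2].astype(np.float32)))
E
```

```text
red 217 [ 406. -432.  127.] [ 436. -403.  189.]
pink 193 [ 313. -319.  129.] [ 341. -297.  188.]
sc handle 383 [ 418. -323.  127.] [ 448. -299.  204.]
sc red 446 [ 412. -436.  126.] [ 437. -402.  187.]
sc pink 303 [ 311. -323.  126.] [ 342. -301.  187.]
116 ((431.544189453125, -308.19549560546875), (22.201406478881836, 30.258731842041016), 67.361083984375)
446 ((432.2550048828125, -309.011962890625), (80.48046875, 60.20595169067383), 78.30918884277344)
```

View pics/c1.png

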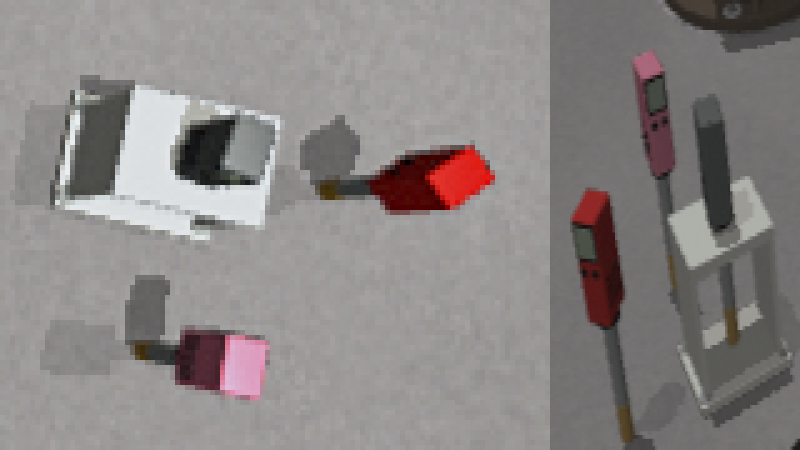

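The crop confirms it: the grey instrument hangs in the white stand, and the red and pink ones stand free of it. The desiccator axis is at about (507,-34), the dish at (439,304) and the probe at (431.5,-308). First I'll work out the shift to go above the stopper.

```bash
cat >> h.py <<'E'
def shift(x,y,z):
    s=env.state(); r=R.from_euler('xyz',s['tcp_rot'])
    print('t',round(s['t'],2),'at',s['eef_pos'].round(1),'rot',s['tcp_rot'].round(4),'yaxis deg',np.degrees(np.arctan2(*r.as_matrix()[[1,0],1])).round(2),'->',(r.inv().apply(np.array([x,y,z])-s['eef_pos'])/1000).round(4))
E
python3 -c "
from h import *
shift(507.4,-34.2,450)
im,W=cloud('top','top0')
P=W[205:255,195:245].reshape(-1,3);P=P[(P[:,2]>14)&(P[:,2]<22)];print(len(P),cv2.minEnclosingCircle(P[:,:2].astype(np.float32)))"
```

```text
t 0.1 at [192.3 594.7 404.2] rot [-3.1406e+00 -1.0000e-04  2.8288e+00] yaxis deg 72.08 -> [-0.4933 -0.5014 -0.0453]
165 ((438.3469543457031, 299.9985656738281), 54.56138610839844)
```

carry_out([
  [-0.04, -0.04, -0.045, 0, 1],
  [-0.08, -0.08, -0.045, 0, 1],
  [-0.12, -0.12, -0.045, 0, 1],
  [-0.16, -0.163, -0.045, 0, 1],
  [-0.2, -0.203, -0.045, 0, 1],
  [-0.24, -0.244, -0.045, 0, 1],
  [-0.28, -0.285, -0.045, 0, 1],
  [-0.32, -0.325, -0.045, 0, 1],
  [-0.36, -0.366, -0.045, 0, 1],
  [-0.4, -0.407, -0.045, 0, 1],
  [-0.44, -0.447, -0.045, 0, 1],
  [-0.47, -0.478, -0.045, 0, 1],
  [-0.493, -0.501, -0.045, 0, 1],
  [-0.493, -0.501, -0.045, 0, 1],
  [-0.493, -0.501, -0.045, 0, 1],
  [-0.493, -0.501, -0.045, 0, 1],
])

```text
t: 2.1
eef_pos: [506.8, -32.8, 449.8]
tcp_rot: [3.141, -0.0, 2.83]
ft_force: [0.4, 0.0, -0.5]
opening: 0.995
grip_force: 0.0
```

```bash
python3 - <<'E'
from h import *
s,_,_=snap('wrist','w1')
im,W=cloud('wrist','w1')
for n,z0,z1,r in(('top',182,190,30),('rim',149,155,25),('flange',80,90,85)):
    P=W.reshape(-1,3);P=P[(P[:,2]>z0)&(P[:,2]<z1)&(np.hypot(P[:,0]-507,P[:,1]+34)<r)]
    print(n,len(P),P.mean(0).round(1) if len(P) else '',cv2.minEnclosingCircle(P[:,:2].astype(np.float32)) if len(P) else '')
shift(507.4,-34.2,350)
E
```

```text
top 550 [506.4 -33.6 186.1] ((507.20611572265625, -33.69723129272461), 12.280342102050781)
rim 339 [500.3 -31.3 152.1] ((507.0262451171875, -33.568336486816406), 19.204010009765625)
flange 2516 [496.3 -30.3  86.4] ((507.01824951171875, -33.811580657958984), 73.68388366699219)
t 2.15 at [506.9 -32.9 449.9] rot [3.1414 0.     2.8299] yaxis deg 72.14 -> [-0.0009 -0.0011  0.0999]
```

View pics/w1.png

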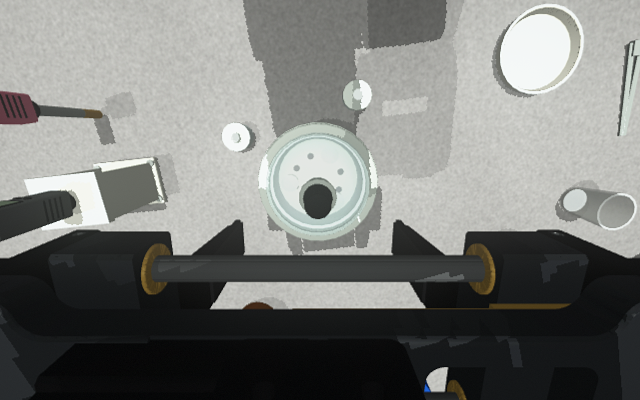

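The wrist view shows the stopper at (318,200), centred between the fingers, with a clear path to the dish at (541,50). The neck axis measures (507.1,-33.7). Next I'll descend, grip and lift.

carry_out([
  [0, -0.001, 0.04, 0, 1],
  [0, -0.001, 0.08, 0, 0.7],
  [0, -0.001, 0.1, 0, 0.5],
  [0, -0.001, 0.1, 0, 0.5],
  [0, -0.001, 0.1, 0, 0.3],
  [0, -0.001, 0.1, 0, 0],
  [0, -0.001, 0.1, 0, 0],
  [0, -0.001, 0.1, 0, 0],
  [0, -0.001, 0.1, 0, 0],
  [0, -0.001, 0.1, 0, 0],
  [0, -0.001, 0.085, 0, 0],
  [0, -0.001, 0.06, 0, 0],
  [0, -0.001, 0.03, 0, 0],
  [0, -0.001, 0.03, 0, 0],
])

```text
t: 3.9
eef_pos: [506.9, -34.6, 422.2]
tcp_rot: [3.141, 0.004, 2.829]
ft_force: [0.1, 0.2, -1.0]
opening: 0.246
grip_force: 30.0
```

```bash
python3 -c "
from h import *
shift(438.3,300.5,420);shift(438.3,300.5,234)"
```

```text
t 3.9 at [506.9 -34.6 422.2] rot [3.141  0.0043 2.8289] yaxis deg 72.08 -> [0.1684 0.2978 0.0017]
t 3.9 at [506.9 -34.6 422.2] rot [3.141  0.0043 2.8289] yaxis deg 72.08 -> [0.1692 0.2977 0.1877]
```

carry_out([
  [0.02, 0.035, 0, 0, 0],
  [0.045, 0.08, 0, 0, 0],
  [0.07, 0.124, 0, 0, 0],
  [0.095, 0.168, 0, 0, 0],
  [0.12, 0.212, 0, 0, 0],
  [0.145, 0.256, 0, 0, 0],
  [0.16, 0.283, 0, 0, 0],
  [0.169, 0.298, 0.02, 0, 0],
  [0.169, 0.298, 0.06, 0, 0],
  [0.169, 0.298, 0.1, 0, 0],
  [0.169, 0.298, 0.14, 0, 0],
  [0.169, 0.298, 0.165, 0, 0],
  [0.169, 0.298, 0.182, 0, 0],
  [0.169, 0.298, 0.182, 0, 0],
  [0.169, 0.298, 0.182, 0, 0],
  [0.169, 0.298, 0.182, 0, 0],
])

```text
t: 5.9
eef_pos: [437.9, 300.9, 238.5]
tcp_rot: [3.141, 0.001, 2.829]
ft_force: [-0.0, -0.2, -0.9]
opening: 0.243
grip_force: 30.0
```

```bash
python3 -c "
from h import *
shift(438.3,300.5,231); print(env.state()['ft_force'],env.state()['opening'])
snap('scene','s1'); im=cv2.imread('pics/s1.png')[120:240,300:440]; cv2.imwrite('pics/s1c.png',cv2.resize(im,None,fx=4,fy=4,interpolation=3))
"
```

```text
t 5.9 at [437.9 300.9 238.5] rot [3.1406e+00 9.0000e-04 2.8288e+00] yaxis deg 72.08 -> [-0.0005 -0.0003  0.0075]
[-0.01932881 -0.19424209 -0.86562962] 0.24339699501081352
```

View pics/s1c.png

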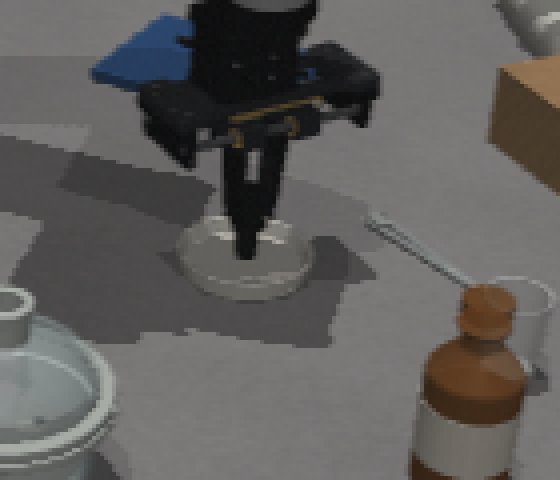

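The picture shows the stopper held upright just above the middle of the dish (crop 246,255), and the neck is open. I'll lower it slowly.

carry_out([
  [0, 0, 0.002, 0, 0],
  [0, 0, 0.004, 0, 0],
  [0, 0, 0.005, 0, 0],
  [0, 0, 0.006, 0, 0],
  [0, 0, 0.007, 0, 0],
  [0, 0, 0.007, 0, 0],
  [0, 0, 0.007, 0, 0],
])

```text
t: 6.82
eef_pos: [437.8, 300.9, 230.9]
tcp_rot: [3.141, 0.0, 2.829]
ft_force: [-0.1, -0.6, 4.3]
opening: 0.245
grip_force: 30.0
```

Contact: the force rose by about 5 N. I'll release and rise.

carry_out([
  [0, 0, 0, 0, 0.28],
  [0, 0, 0, 0, 0.32],
  [0, 0, 0, 0, 0.4],
  [0, 0, 0, 0, 0.55],
  [0, 0, 0, 0, 0.7],
  [0, 0, 0, 0, 0.7],
  [0, 0, -0.01, 0, 0.7],
  [0, 0, -0.03, 0, 0.7],
  [0, 0, -0.07, 0, 0.7],
  [0, 0, -0.12, 0, 0.7],
  [0, 0, -0.17, 0, 0.7],
  [0, 0, -0.2, 0, 0.7],
  [0, 0, -0.2, 0, 0.7],
])

```text
t: 8.45
eef_pos: [437.5, 300.8, 433.5]
tcp_rot: [3.138, 0.003, 2.829]
ft_force: [0.3, -0.3, -0.9]
opening: 0.698
grip_force: 0.0
```

```bash
python3 - <<'E'
from h import *
snap('wrist','w2');im,W=cloud('wrist','w2')
P=W.reshape(-1,3);P=P[np.hypot(P[:,0]-438,P[:,1]-300.5)<60]
for z0,z1 in((14,21),(60,72)):
    Q=P[(P[:,2]>z0)&(P[:,2]<z1)];print(z0,len(Q),cv2.minEnclosingCircle(Q[:,:2].astype(np.float32)))
shift(431.5,-308.2,470)
E
```

```text
14 839 ((437.7113342285156, 300.43951416015625), 54.56187438964844)
60 304 ((437.51983642578125, 300.4721984863281), 12.34330940246582)
t 8.5 at [437.4 300.7 431.7] rot [3.1401e+00 1.4000e-03 2.8288e+00] yaxis deg 72.08 -> [-0.1818 -0.5811 -0.0389]
```

The stopper stands upright in the middle of the dish, with its top at 67 mm. Next, move above the probe.

carry_out([
  [-0.01, -0.03, -0.02, 0, 0.7],
  [-0.025, -0.08, -0.039, 0, 0.7],
  [-0.04, -0.128, -0.039, 0, 0.7],
  [-0.055, -0.176, -0.039, 0, 0.7],
  [-0.07, -0.224, -0.039, 0, 0.7],
  [-0.085, -0.272, -0.039, 0, 0.7],
  [-0.1, -0.32, -0.039, 0, 0.7],
  [-0.115, -0.368, -0.039, 0, 0.7],
  [-0.13, -0.416, -0.039, 0, 0.7],
  [-0.145, -0.464, -0.039, 0, 0.7],
  [-0.16, -0.512, -0.039, 0, 0.8],
  [-0.173, -0.555, -0.039, 0, 0.9],
  [-0.182, -0.581, -0.039, 0, 0.9],
  [-0.182, -0.581, -0.039, 0, 0.9],
  [-0.182, -0.581, -0.039, 0, 0.9],
  [-0.182, -0.581, -0.039, 0, 0.9],
])

```text
t: 10.5
eef_pos: [432.3, -307.0, 469.6]
tcp_rot: [3.141, -0.0, 2.83]
ft_force: [0.6, -0.0, -0.2]
opening: 0.905
grip_force: 0.0
```

```bash
python3 - <<'E'
from h import *
snap('wrist','w3');im,W=cloud('wrist','w3')
P=W.reshape(-1,3);P=P[np.hypot(P[:,0]-431.5,P[:,1]+308)<60]
Q=P[(P[:,2]>199)&(P[:,2]<208)];print(len(Q),Q.mean(0),cv2.minAreaRect(Q[:,:2].astype(np.float32)))
Q=P[(P[:,2]>114)&(P[:,2]<122)];print(len(Q),cv2.minAreaRect(Q[:,:2].astype(np.float32)))
shift(431.5,-308.2,350)
cv2.imwrite('pics/w3c.png',cv2.resize(im[100:260,200:440,::-1],None,fx=3,fy=3,interpolation=3))
E
```

```text
765 [ 430.8605004  -308.25993932  203.04302287] ((431.56951904296875, -308.4437561035156), (21.979108810424805, 30.571636199951172), 68.87320709228516)
2517 ((431.970947265625, -308.7531433105469), (80.111328125, 60.495853424072266), 78.5019302368164)
t 10.55 at [ 432.3 -307.   469.7] rot [ 3.1414e+00 -1.0000e-04  2.8299e+00] yaxis deg 72.14 -> [ 0.0004 -0.0014  0.1197]
```

View pics/w3c.png

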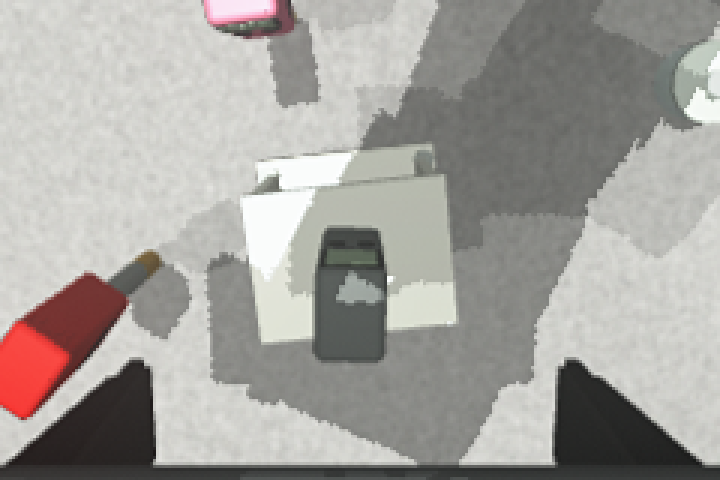

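The enlarged view shows the grey probe, with its display, at crop (350,310) in the stand and centred between the fingers. The red one lies outside the left finger. I'll turn +3°, descend and grip, then check before lifting.

carry_out([
  [0, -0.0015, 0.02, 3, 0.6],
  [0, -0.0015, 0.06, 3, 0.6],
  [0, -0.0015, 0.1, 3, 0.6],
  [0, -0.0015, 0.129, 3, 0.6],
  [0, -0.0015, 0.129, 3, 0.6],
  [0, -0.0015, 0.129, 3, 0.6],
  [0, -0.0015, 0.129, 3, 0.3],
  [0, -0.0015, 0.129, 3, 0.26],
  [0, -0.0015, 0.129, 3, 0],
  [0, -0.0015, 0.129, 3, 0],
  [0, -0.0015, 0.129, 3, 0],
  [0, -0.0015, 0.129, 3, 0],
  [0, -0.0015, 0.129, 3, 0],
])

```text
t: 12.18
eef_pos: [431.7, -309.4, 340.8]
tcp_rot: [3.142, 0.0, 2.776]
ft_force: [-0.3, 0.1, 4.5]
opening: 0.235
grip_force: 30.0
```

carry_out([
  [0, 0, -0.01, 0, 0],
  [0, 0, -0.03, 0, 0],
  [0, 0, -0.055, 0, 0],
  [0, 0, -0.08, 0, 0],
  [0, 0, -0.105, 0, 0],
  [0, 0, -0.13, 0, 0],
  [0, 0, -0.155, 0, 0],
  [0, 0, -0.17, 0, 0],
  [0, 0, -0.17, 0, 0],
  [0, 0, -0.17, 0, 0],
  [0, 0, -0.17, 0, 0],
])

```text
t: 13.55
eef_pos: [431.8, -309.4, 509.8]
tcp_rot: [3.141, -0.001, 2.776]
ft_force: [0.3, -0.2, -1.1]
opening: 0.227
grip_force: 30.0
```

```bash
cat >> h.py <<'E'
def probe_axis(f):
    """handle/stem points in scene view near the gripper axis"""
    im,W=cloud('scene',f); s=np.load(f'pics/{f}.npz')['p']
    P=W.reshape(-1,3);C=im.reshape(-1,3)
    m=np.hypot(P[:,0]-s[0],P[:,1]-s[1])<14
    tip=s[2]-323
    cam=np.array(env.get_calibration('scene')['cam_to_world'])[:3,3]
    for a,b,r in((3,28,6),(36,60,6),(60,95,6)):
        Q=P[m&(P[:,2]>tip+a)&(P[:,2]<tip+b)]
        # remove view-facing bias: surface centroid lies pi/4*r toward camera
        d=cam[:2]-s[:2];d/=np.linalg.norm(d)
        if len(Q): print('tip+',a,b,len(Q),(np.median(Q,0)[:2]-d*r*0.8).round(1),'vs tcp',s[:2].round(1))
    print('lowest',np.nanmin(P[m&(P[:,2]>tip-15)],0).round(1),'exp tip z',tip.round(1))
E
python3 - <<'E'
from h import *
snap('scene','s2'); probe_axis('s2'); shift(507.1,-33.7,511)
im=cv2.imread('pics/s2.png')[80:300,100:320]; cv2.imwrite('pics/s2c.png',cv2.resize(im,None,fx=2.7,fy=2.7,interpolation=3))
E
```

```text
tip+ 3 28 51 [ 429.1 -310.2] vs tcp [ 431.8 -309.4]
tip+ 36 60 53 [ 429.2 -309.6] vs tcp [ 431.8 -309.4]
tip+ 60 95 78 [ 429.8 -309.2] vs tcp [ 431.8 -309.4]
lowest [ 420.1 -323.   189. ] exp tip z 186.8
t 13.6 at [ 431.8 -309.4  509.9] rot [ 3.1410e+00 -1.2000e-03  2.7765e+00] yaxis deg 69.08 -> [ 0.0281  0.2844 -0.0009]
```

View pics/s2c.png

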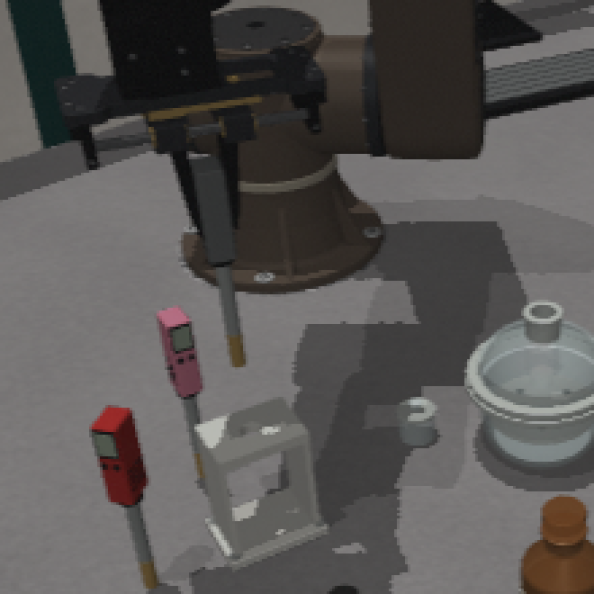

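The view shows the probe held upright above the stand, stem hanging down to the brass cap at crop (237,350). The open neck is at (543,310). Moving over the neck at this height.

carry_out([
  [0.003, 0.02, 0, 0, 0],
  [0.006, 0.055, 0, 0, 0],
  [0.01, 0.095, 0, 0, 0],
  [0.014, 0.135, 0, 0, 0],
  [0.018, 0.175, 0, 0, 0],
  [0.022, 0.215, 0, 0, 0],
  [0.025, 0.25, 0, 0, 0],
  [0.027, 0.273, 0, 0, 0],
  [0.028, 0.284, 0, 0, 0],
  [0.028, 0.284, 0, 0, 0],
  [0.028, 0.284, 0, 0, 0],
  [0.028, 0.284, 0, 0, 0],
  [0.028, 0.284, 0, 0, 0],
])

```text
t: 15.22
eef_pos: [506.9, -34.6, 510.7]
tcp_rot: [3.142, 0.0, 2.776]
ft_force: [-0.7, -0.3, -0.5]
opening: 0.233
grip_force: 30.0
```

```bash
python3 - <<'E'
from h import *
snap('scene','s3'); snap('top','t3'); snap('wrist','w4'); probe_axis('s3'); shift(507.1,-33.7,511)
im,W=cloud('scene','s3');P=W.reshape(-1,3)
Q=P[(np.hypot(P[:,0]-507,P[:,1]+34)<25)&(P[:,2]>148.5)&(P[:,2]<157)]
print('rim scene',len(Q),cv2.minEnclosingCircle(Q[:,:2].astype(np.float32)))
a=cv2.resize(cv2.imread('pics/s3.png')[120:240,250:350],(500,600),interpolation=3)
b=cv2.resize(cv2.imread('pics/w4.png')[140:260,290:350],(300,600),interpolation=3)
cv2.imwrite('pics/c3.png',np.hstack([a,b]))
E
```

```text
tip+ 3 28 41 [504.9 -34.6] vs tcp [506.9 -34.6]
tip+ 36 60 41 [505.2 -34.1] vs tcp [506.9 -34.6]
tip+ 60 95 66 [505.7 -34.8] vs tcp [506.9 -34.6]
lowest [496.  -48.1 188.2] exp tip z 187.7
t 15.38 at [507.  -34.3 510.7] rot [3.1415e+00 1.0000e-04 2.7760e+00] yaxis deg 69.06 -> [ 0.0001  0.0006 -0.0003]
rim scene 81 ((505.306884765625, -35.7061767578125), 20.515413284301758)
```

View pics/c3.png

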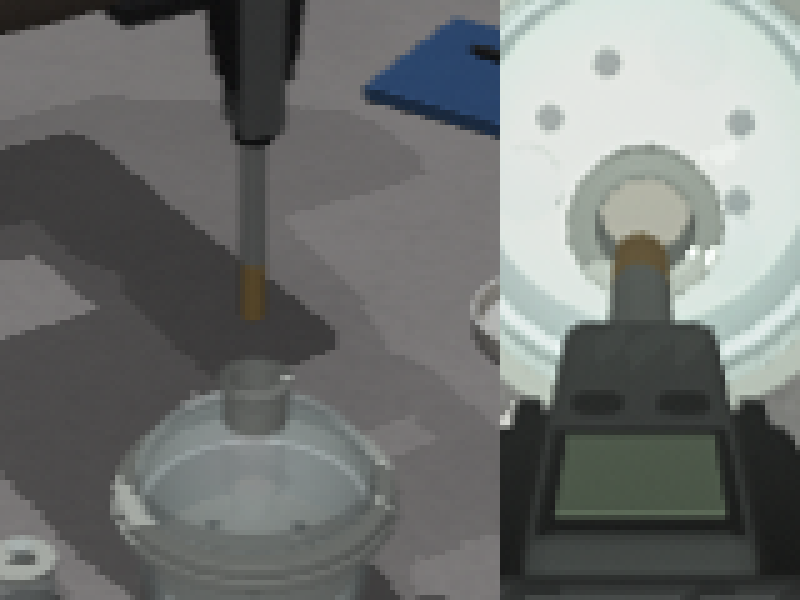

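The left crop shows the tip above the neck: cap x about 253, neck about 256. The right crop, from the wrist, shows cap x about 641 and neck about 645, so they are within about 1 mm sideways. Next I'll measure fore-aft offset with the same wrist camera.

```bash
python3 - <<'E'
from h import *
im,W=cloud('wrist','w4');z=np.load('pics/w4.npz');r=R.from_euler('xyz',z['r'])
P=r.inv().apply((W-z['p']).reshape(-1,3)).reshape(W.shape) # tool coords
Z=W[...,2];rad=np.hypot(W[...,0]-507,W[...,1]+34)
m=(Z>148.5)&(Z<155.5)&(rad<24);Q=P[m]
print('neck tool xy',len(Q),cv2.minEnclosingCircle(Q[:,:2].astype(np.float32)))
for a,b in((188,200),(200,218),(222,240),(240,262),(262,282)):
    Q=P[(Z>a)&(Z<b)&(rad<16)]
    if len(Q): print(a,b,len(Q),'x front',np.percentile(Q[:,0],[50,90,98]).round(1),'y mid',((np.percentile(Q[:,1],3)+np.percentile(Q[:,1],97))/2).round(2))
E
```

```text
neck tool xy 411 ((-0.2781652510166168, 0.5980628132820129), 19.568679809570312)
188 200 22 x front [5.4 6.2 6.3] y mid -0.5
200 218 39 x front [5.5 6.2 6.3] y mid -0.48
222 240 50 x front [5.6 6.1 6.3] y mid -0.48
240 262 71 x front [5.6 6.1 6.4] y mid -0.45
262 282 1 x front [6.4 6.4 6.4] y mid -0.04
```

The stem is vertical, with its axis at tool (0.1,-0.5) against the neck's (-0.3,0.6). I'll shift (-0.4,+1.1) mm and descend.

carry_out([
  [-0.0004, 0.0011, 0, 0, 0],
  [-0.0004, 0.0011, 0, 0, 0],
  [-0.0004, 0.0011, 0.01, 0, 0],
  [-0.0004, 0.0011, 0.02, 0, 0],
  [-0.0004, 0.0011, 0.03, 0, 0],
  [-0.0004, 0.0011, 0.04, 0, 0],
  [-0.0004, 0.0011, 0.05, 0, 0],
  [-0.0004, 0.0011, 0.06, 0, 0],
  [-0.0004, 0.0011, 0.07, 0, 0],
  [-0.0004, 0.0011, 0.08, 0, 0],
  [-0.0004, 0.0011, 0.09, 0, 0],
  [-0.0004, 0.0011, 0.1, 0, 0],
  [-0.0004, 0.0011, 0.11, 0, 0],
  [-0.0004, 0.0011, 0.115, 0, 0],
  [-0.0004, 0.0011, 0.115, 0, 0],
  [-0.0004, 0.0011, 0.115, 0, 0],
  [-0.0004, 0.0011, 0.115, 0, 0],
  [-0.0004, 0.0011, 0.115, 0, 0],
])

```text
t: 17.62
eef_pos: [507.8, -33.2, 395.9]
tcp_rot: [3.141, 0.0, 2.776]
ft_force: [-0.2, -0.3, -0.6]
opening: 0.23
grip_force: 30.0
```

```bash
python3 - <<'E'
from h import *
snap('scene','s5'); snap('wrist','w5')
im,W=cloud('wrist','w5');z=np.load('pics/w5.npz');r=R.from_euler('xyz',z['r'])
P=r.inv().apply((W-z['p']).reshape(-1,3)).reshape(W.shape)
Z=W[...,2];rad=np.hypot(W[...,0]-507,W[...,1]+34)
Q=P[(Z>149)&(Z<155)&(rad<24)&(rad>9.5)];print('neck',len(Q),cv2.minEnclosingCircle(Q[:,:2].astype(np.float32)))
Q=P[(Z>156)&(Z<172)&(rad<12)];print('stem',len(Q),np.percentile(Q[:,0],98),(np.percentile(Q[:,1],3)+np.percentile(Q[:,1],97))/2 if len(Q) else '')
s=env.state();print(s['eef_pos'],s['ft_force'],np.abs(s['qvel']).max(),s['t'])
a=cv2.resize(cv2.imread('pics/s5.png')[120:240,250:350],(500,600),interpolation=3)
b=cv2.resize(cv2.imread('pics/w5.png')[140:260,290:350],(300,600),interpolation=3)
cv2.imwrite('pics/c5.png',np.hstack([a,b]))
im,W=cloud('top','t3');P=W.reshape(-1,3);Q=P[(np.hypot(P[:,0]-438,P[:,1]-300.5)<60)&(P[:,2]>55)&(P[:,2]<75)];print('stopper',len(Q),Q.mean(0))
E
```

```text
neck 613 ((0.7007212042808533, -0.7415187358856201), 19.25309181213379)Traceback (most recent call last):
  File "<stdin>", line 7, in <module>
    return _quantile_unchecked(
        a, q, axis, out, overwrite_input, method, keepdims, weights)
    return _ureduce(a,
                    func=_quantile_ureduce_func,
    ...<5 lines>...
                    overwrite_input=overwrite_input,
                    method=method)
    r = func(a, **kwargs)
    result = _quantile(arr,
                       quantiles=q,
    ...<2 lines>...
                       out=out,
                       weights=wgt)
    slices_having_nans = np.isnan(arr[-1, ...])
                                  ~~~^^^^^^^^^
IndexError: index -1 is out of bounds for axis 0 with size 0
```

```bash
python3 - <<'E'
from h import *
s=env.state();print(s['eef_pos'],s['ft_force'],np.abs(s['qvel']).max(),s['t'],s['grip_force'])
a=cv2.resize(cv2.imread('pics/s5.png')[120:240,250:390],(500,429),interpolation=3)
b=cv2.resize(cv2.imread('pics/w5.png')[100:243,280:360],(240,429),interpolation=3)
cv2.imwrite('pics/c5.png',np.hstack([a,b]))
im,W=cloud('top','t3');P=W.reshape(-1,3);Q=P[(np.hypot(P[:,0]-438,P[:,1]-300.5)<60)&(P[:,2]>55)&(P[:,2]<75)];print('stopper',len(Q),Q.mean(0))
E
```

```text
[507.72764151 -33.18354153 395.83131861] [ 0.3557062  -0.74340421 -1.46187335] 0.002060669956990305 17.725 29.99948412179947
stopper 64 [437.68901323 298.01527298  65.82171737]
```

View pics/c5.png

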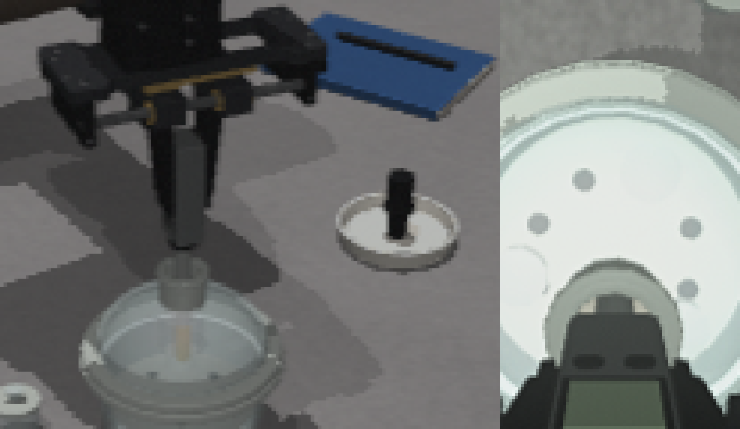

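The view shows the brass cap hanging inside the chamber below the neck (182,345), the stem centred in the neck and the stopper standing in the dish (400,205). The tip is about 79 mm below the mouth and still, so I'll hand in.

```bash
python3 -c "
from cell import env
print(env.job_done())"
```

```text
the job is handed in; nothing more can be done
None
```

I handed the job in at about 18 s of the 61 s allowed: the stopper stands upright in the dish, and the hygrometer is held still and upright in the neck, about 1 mm off its axis with the tip about 79 mm below the mouth; the hand-in call returned no verdict.

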